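Transfer tested transformers to the packing tray in reverse order

ROBOT

A 6-joint arm with a two-finger parallel gripper is mounted at the origin on the work surface. World frame = base frame: x ahead of the robot, y to its left, z up, the work surface at z = 0. Lengths are in mm, angles in rad, forces in N, time in s.
With the tool pointing down it reaches from about 350 to 950 mm from the base axis. Payload 17.4 kg.
Tool frame: the origin (TCP) lies on the front face of the gripper's body, between the roots of the fingers; the fingertips stand 84 mm ahead of it and the grasp point (between the pads) lies 65 mm ahead of it (arm.grip_depth is the distance from the TCP to the grasp point, in mm); z points along the fingers, y is the direction in which the jaws open and shut (so a half turn about z gives the same grasp; the last joint's range is limited). The gripper opens to 93 mm and grips with 3 to 60 N. Pads are 15 mm wide; open, the fingers measure 128 mm over their backs; the gripper's body (75 mm by 188 mm) begins 65 mm behind the grasp point.
Start: joints at [1.202, 0.116, 1.442, -0, 1.584, -0.038], TCP at [219.248, 638.407, 302.746] pointing down, gripper open.
Joint ranges: [-2.83, 2.83], [-0.83, 2.19], [0.07, 2.5], [-1.14, 4.28], [0.01, 3], [-2.97, 2.97]. Speed limits (rad/s): [1.89, 1.89, 2.22, 3.14, 3.14, 3.14].

INTERFACE

Orientations are given as a unit quaternion [w, x, y, z].
In Python, from plant import arm gives the robot as it stands. The module is installed in compiled form; this text tells all that it offers.
- The arm moves only by the shell command python3 -m handwheel 'ROWS' [FORCE]. ROWS is JSON, a list of rows, each an object with "grip": the closure in counts, from 0 (fully open) to 255 (shut); "translation": the shift along the tool's x, y, z in cm, a list of three; "angular": the turn, a rotation vector about the tool's x, y, z in degrees, a list of three. A call has 1 to 20 rows; each row is the pose to reach, as a shift and turn from the pose commanded when the call began, along the tool's axes at that moment; what a row does not reach only later rows make up. A row lasts 1/12 s, in which the tool goes at most 41.7 mm and 7.16 degrees, less where a joint would pass 70% of its speed; a pose out of reach is approached as far as the arm can. A call with a gripper value outside its range is refused whole. The fingers move at their own pace and stop on an object; FORCE is the grip in N (left out, the last holds). Time passes only in rows, so rows that repeat a pose let the fingers close. It gives the time, the measured TCP pose, the force and the opening at its end, in the units of the state.
- arm.read_state(): the state, without advancing time (a new reading comes with each control period).
- arm.snapshot(name): name is "side" or "top"; returns the picture (480x640x3 uint8, red, green, blue); there is no depth.
- arm.calibration(name): a dict with "K" (3x3 intrinsics, pixels), "k1" (the pictures are not rectified: a ray, as slopes to the right and down, at radius r is drawn at 1 + k1 r^2 times it, then the intrinsics apply), "eye" and "rotation" of the camera in the world. Camera axes: x right, y down, z forward; pixel columns grow to the right and rows downward; lengths in mm; the calibration is good to about 2 mm. A picture is of the moment at which its call begins. calibration takes no time and is no camera call.
- arm.hand_in(): hands the job in, once; it reports no verdict.
The state is a dict: "clock": time; "qpos": joint angles; "dq": joint speeds; "joint_torque": joint torques, N m; "position": TCP position; "tool_rot": TCP orientation; "contact_force": force on the tool from outside, world axes, zero at the start; "wrist_torque": the same for the moment, N m; "gripper_width": opening from 0.0 (shut) to 1.0 (fully open).
Only numpy, scipy, OpenCV 4.12 (cv2) and the standard library are available. Lean on these libraries where they do the work, as an engineer would, in place of code of your own. Each camera call takes 0.05 s, during which the arm holds its last target.

TASK

The four transformers in the grey seats of the test rack have been tested: move them all into the pale packing tray, one to a pocket, so that the row comes out reversed from left to right. Count from the knobs: the transformer next to the rack's knob goes in the pocket next to the tray's knob, the second in the second, and so on. Stand each one upright and flat on its pocket floor, and knock none over on the way.

Things in the scene. Friction and masses are not known exactly. Their poses are not given: they have to be found in the camera images.
- tall_mid (a point): the tall transformer: a square column 66 mm high, base and dark top cap 32 x 34 mm (x by y), yellow-taped body between them 28 x 30 mm; loose, about 110 g. The point is its centre, half-way up; z is up. Starts in a seat of the rack, its y along the row within 0.1 rad.
- drum_mid (a point): the drum transformer: a round spool standing upright, 58 mm high, yellow-taped body 31 mm in diameter between dark round flanges 36 mm in diameter and 6 mm thick at bottom and top; loose, about 120 g. The point is its centre, half-way up; z is up. Starts in a seat of the rack, its y along the row within 0.1 rad.
- block_mid (a point): the block transformer: a low dark rectangular core 52 mm high, 30 mm (x) by 36 mm (y), base 34 x 36 mm and 6 mm thick, with yellow winding 34 mm (x) by 18 mm (y) round its middle, 12 to 46 mm up; loose, about 150 g. The point is its centre, half-way up; z is up. Starts in a seat of the rack, its y along the row within 0.1 rad.
- ring_mid (a point): the ring transformer: a yellow ring (a solid disc to touch) 44 mm in diameter and 18 mm thick standing on edge, its axle line along x, on a black base 30 x 40 mm and 8 mm thick; 52 mm high overall; grasp the 18 mm thickness, fingers closing along its own x; loose, about 100 g. The point is its centre, half-way up; z is up. Starts in a seat of the rack, its y along the row within 0.1 rad.
- seat_tall: the fixed test seat in which the tall transformer starts (all four look alike): a grey nest 56 x 66 mm on the rack, pocket 50 (x) by 60 mm (y), floor 2 mm thick, lip 4 mm high and 3 mm wide. Origin: centre of its underside, 3 mm above the table, on the rack's centre line; axes as the rack's. Its place in the row tells where its transformer goes.
- seat_drum: the fixed test seat in which the drum transformer starts (all four look alike): a grey nest 56 x 66 mm on the rack, pocket 50 (x) by 60 mm (y), floor 2 mm thick, lip 4 mm high and 3 mm wide. Origin: centre of its underside, 3 mm above the table, on the rack's centre line; axes as the rack's. Its place in the row tells where its transformer goes.
- seat_block: the fixed test seat in which the block transformer starts (all four look alike): a grey nest 56 x 66 mm on the rack, pocket 50 (x) by 60 mm (y), floor 2 mm thick, lip 4 mm high and 3 mm wide. Origin: centre of its underside, 3 mm above the table, on the rack's centre line; axes as the rack's. Its place in the row tells where its transformer goes.
- seat_ring: the fixed test seat in which the ring transformer starts (all four look alike): a grey nest 56 x 66 mm on the rack, pocket 50 (x) by 60 mm (y), floor 2 mm thick, lip 4 mm high and 3 mm wide. Origin: centre of its underside, 3 mm above the table, on the rack's centre line; axes as the rack's. Its place in the row tells where its transformer goes.
- rack: the test rack, fixed: aluminium strip 64 x 345 mm, 3 mm thick, with four grey seats in a row at y = +112.5, +37.5, -37.5, -112.5 mm and a black knob 20 mm across, 31 mm high, at its +y end (y = +170 mm). Origin: on the table, midway along the row; x across it, y along it towards the knob, z up. Seat floors are 5 mm and lip tops 9 mm above the table.
- tray: the packing tray, fixed: pale strip 64 x 345 mm with four empty pockets in a row, centred at y = +112.5, +37.5, -37.5, -112.5 mm, and a black knob 20 mm across, 31 mm high, at its -y end (y = -170 mm). Pockets 50 mm (x) by 60 mm (y), floor 3 mm, lip tops 7 mm above the table. Origin: on the table, midway along the row; x across it, y along it away from the knob, z up.
Mind the look-alikes: they are no part of the job. Leave any blue or purple look-alike of the seat_block alone.

How it is judged:
By the outcome, as a careful person would: the job done as asked, in the order asked, and still so for the second after the job is handed in, with the robot touching nothing.
It also fails if it takes over 86 s, if anything falls off the work surface, if the arm or the gripper's body presses on something with over 40 N, if the wrist force passes 120 N, or if a joint passes its speed limit or range.

## Working session

There is one attempt and no reset: what is moved stays moved. The work goes in short steps, Python scripts to look and compute and a shell command to move; the robot and the scene stay as the last step left them, time stands still between calls to the robot, and variables do not carry over. Pictures are saved under pics/ and viewed, and the job is handed in when it is done.

```bash
mkdir -p pics; python3 - <<'E'
from plant import arm
import cv2
for n in("side","top"):
    im=arm.snapshot(n); cv2.imwrite(f"pics/{n}0.png",im[:,:,::-1]); c=arm.calibration(n); print(n,c)
print(arm.read_state(),arm.grip_depth)
E
```

```text
side {'K': array([[464.65350287,   0.        , 319.15687051],
       [  0.        , 464.65350287, 240.36501585],
       [  0.        ,   0.        ,   1.        ]]), 'k1': -0.11238056543870892, 'eye': array([ 274.80096401, -597.89699394,  488.67833196]), 'rotation': array([-0.48610588,  0.85155318, -0.17518131,  0.08871165])}
top {'K': array([[546.13077381,   0.        , 314.03863988],
       [  0.        , 546.13077381, 236.34155886],
       [  0.        ,   0.        ,   1.        ]]), 'k1': -0.03675732203538148, 'eye': array([469.87273734,  51.22906556, 858.87899385]), 'rotation': array([-0.03113536,  0.70852003, -0.70347457,  0.04640558])}
{'clock': 0.1, 'qpos': array([ 1.20223187e+00,  1.16418853e-01,  1.44217289e+00,  2.14002758e-05,
        1.58398528e+00, -3.78042182e-02]), 'dq': array([-0.00049577, -0.00049054, -0.0002293 , -0.0002394 ,  0.00034515,
        0.00059122]), 'joint_torque': array([ 1.86668389e-03, -7.22897530e+01, -6.23870516e+01,  7.80850346e-02,
        2.27167265e-02, -3.65908852e-05]), 'position': array([219.1892263 , 638.3270959 , 302.10775998]), 'tool_rot': array([-1.09797570e-04,  1.64627120e-01,  9.86355752e-01, -4.79905052e-04]), 'contact_force': array([ 0.74743031, -0.36546199,  0.57415034]), 'wrist_torque': array([-0.01489413, -0.00732891, -0.00403012]), 'gripper_width': 0.9976622947576693} 65.3
```

View pics/side0.png

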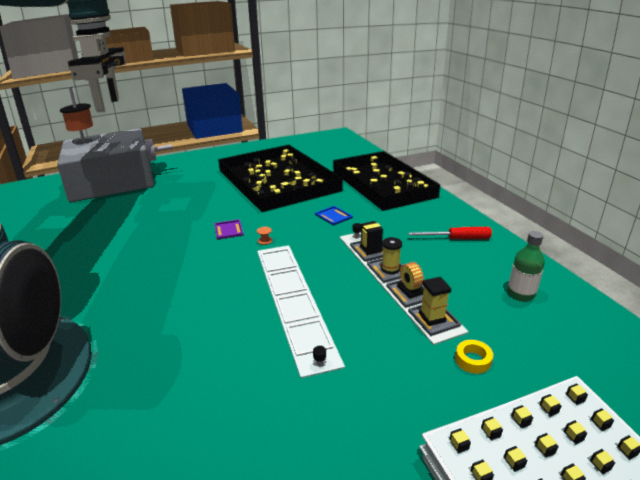

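View pics/top0.png

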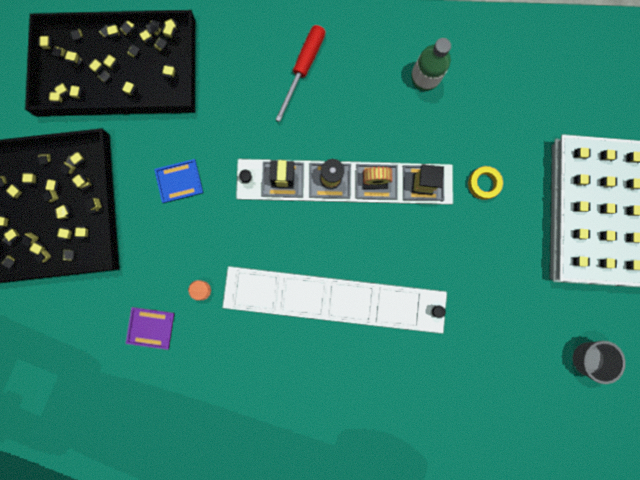

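Row in the top picture, from the rack's knob (246,176): block (282,175), drum (331,172), ring (377,176), tall (430,180). The tray's knob is at (438,312), so the block goes in the right-hand pocket and the tall one in the left-hand pocket.

Look-alikes:
- blue (180,181) and purple (151,328) nests
- orange spool (199,290)
- yellow loose ring (486,182)
- small parts in the bins and on the board

I choose only the four in the grey seats of the knobbed white strip. Next is a close crop and measurement.

```bash
cat > h.py <<'E'
import numpy as np,cv2
from plant import arm
from scipy.spatial.transform import Rotation as R
def ray(n,px):
    c=arm.calibration(n);K=c["K"]
    p=cv2.undistortPoints(np.array(px,float).reshape(-1,1,2),K,np.array([c["k1"],0,0,0,0.])).reshape(-1,2)
    q=c["rotation"];M=R.from_quat([q[1],q[2],q[3],q[0]]).as_matrix()
    return c["eye"],np.c_[p,np.ones(len(p))]@M.T
def plane(n,px,z):
    e,d=ray(n,px);return e+d*((z-e[2])/d[:,2])[:,None]
def proj(n,P):
    c=arm.calibration(n);q=c["rotation"];M=R.from_quat([q[1],q[2],q[3],q[0]]).as_matrix()
    P=(np.atleast_2d(P)-c["eye"])@M
    r,_=cv2.projectPoints(P,np.zeros(3),np.zeros(3),c["K"],np.array([c["k1"],0,0,0,0.]));return r.reshape(-1,2)
def tri(a,b):
    (e1,d1),(e2,d2)=ray("top",a),ray("side",b);d1=d1[0];d2=d2[0]
    s=np.linalg.lstsq(np.c_[d1,-d2],e2-e1,rcond=None)[0]
    A=e1+s[0]*d1;B=e2+s[1]*d2;return (A+B)/2,np.linalg.norm(A-B)
E
python3 - <<'E'
from h import *
t=cv2.imread("pics/top0.png");s=cv2.imread("pics/side0.png")
a=cv2.resize(t[145:215,225:465],None,fx=3.3,fy=3.3,interpolation=cv2.INTER_CUBIC)
b=cv2.resize(t[255:345,210:460],None,fx=3.2,fy=3.2,interpolation=cv2.INTER_CUBIC)
b=cv2.resize(b,(a.shape[1],int(b.shape[0]*a.shape[1]/b.shape[1])))
cv2.imwrite("pics/c1.png",np.vstack([a,b]));cv2.imwrite("pics/c2.png",cv2.resize(s[210:385,240:480],None,fx=3.3,fy=3.3,interpolation=cv2.INTER_CUBIC))
hsv=cv2.cvtColor(t,cv2.COLOR_BGR2HSV)
m=((hsv[:,:,1]<40)&(hsv[:,:,2]>150)).astype(np.uint8)*255
m=cv2.morphologyEx(m,cv2.MORPH_CLOSE,np.ones((3,3)))
for c in cv2.findContours(m,cv2.RETR_EXTERNAL,cv2.CHAIN_APPROX_SIMPLE)[0]:
    if cv2.contourArea(c)>300:
        r=cv2.minAreaRect(c);bx=cv2.boxPoints(r);W=plane("top",bx,3)[:,:2]
        print(r,"\n",bx.round(1).tolist(),"\n",W.round(1).tolist(),W.mean(0).round(1), [round(float(np.linalg.norm(W[i]-W[i-1])),1) for i in range(4)])
E
```

```text
((334.6904296875, 299.4009704589844), (221.0703125, 41.7317008972168), 6.604835510253906) 
 [[222.5, 307.3999938964844], [227.3000030517578, 266.0], [446.8999938964844, 291.3999938964844], [442.1000061035156, 332.79998779296875]] 
 [[452.1, 174.4], [516.5, 168.4], [478.9, -176.4], [414.5, -167.7]] [ 4.655e+02 -3.000e-01] [344.2, 64.7, 346.9, 65.0]
((344.146484375, 181.39598083496094), (214.76324462890625, 39.64658737182617), 1.4975876808166504) 
 [[236.3000030517578, 198.39999389648438], [237.3000030517578, 158.8000030517578], [452.0, 164.39999389648438], [451.0, 204.0]] 
 [[623.7, 156.7], [688.0, 156.5], [683.0, -189.1], [618.1, -185.9]] [653.2 -15.5] [342.6, 64.3, 345.6, 64.9]
((600.4835205078125, 210.29908752441406), (85.14636993408203, 146.79054260253906), 3.157944917678833) 
 [[553.9000244140625, 281.20001220703125], [562.0, 134.6999969482422], [647.0, 139.39999389648438], [638.9000244140625, 285.8999938964844]] 
 [[495.6, -348.9], [735.6, -373.3], [730.5, -518.0], [488.6, -488.7]] [ 612.6 -432.2] [140.0, 241.2, 144.8, 243.7]
```

View pics/c1.png

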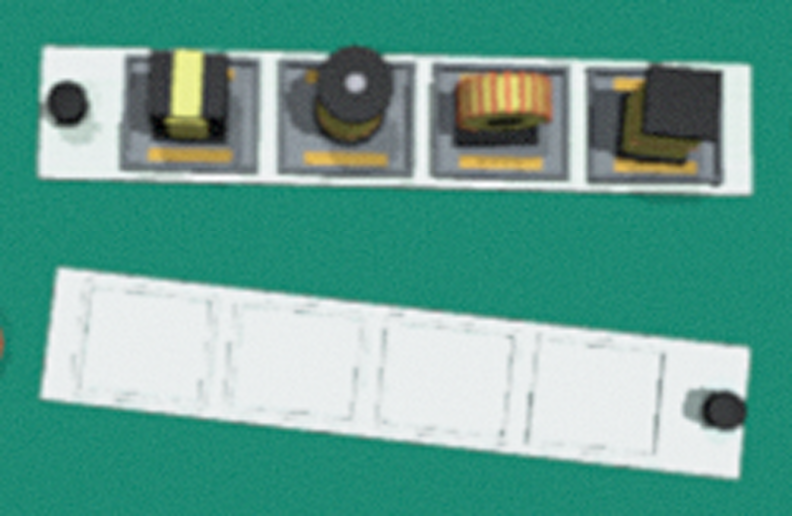

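View pics/c2.png

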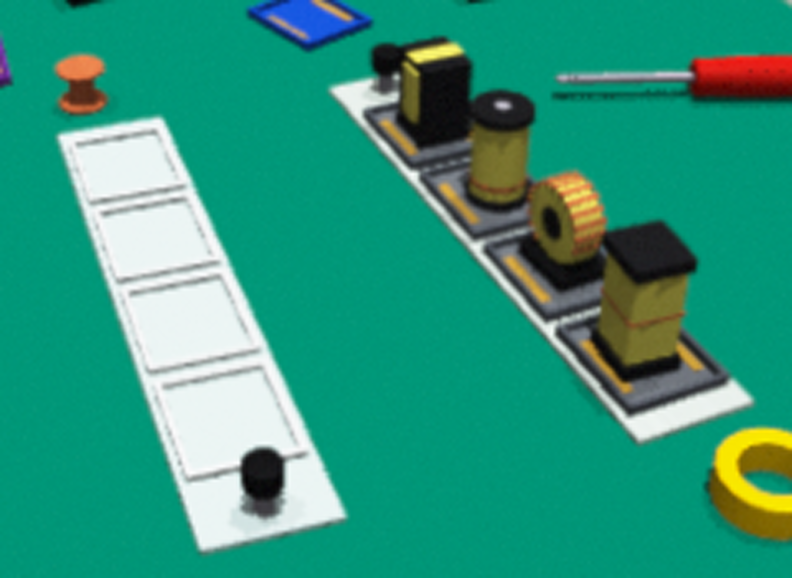

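```bash
python3 - <<'E'
from h import *
rc=np.array([653.2,-15.5]);ru=np.array([.0154,1])
def show(n,p,z,zm):
    P=plane("top",[p],z)[0]; d=P[:2]-rc
    print(n,P.round(1),"rack x,y:",round(d@[1,-.0154],1),round(d@ru,1),"side px of top:",proj("side",P)[0].round(1))
o=lambda x,y:(225+x/3.3-.35,145+y/3.3-.35)
show("block",o(189,84),57,0);show("drum",o(355,82),63,0);show("tall",o(682,102),71,0);show("ring",o(505,83),57,0)
# tall cap & drum cap mask
t=cv2.imread("pics/top0.png");g=t.max(2)
for n,(x0,x1) in dict(block=(262,302),drum=(312,350),ring=(358,398),tall=(412,446)).items():
    m=(g[155:205,x0:x1]<62).astype(np.uint8)
    cs=cv2.findContours(m,cv2.RETR_EXTERNAL,cv2.CHAIN_APPROX_NONE)[0]
    for c in cs:
        if cv2.contourArea(c)>60: 
            print(n,cv2.contourArea(c),cv2.minAreaRect(c+np.array([x0,155])),cv2.boundingRect(c+np.array([x0,155])))
# tray/rack check in side: seats
tc=np.array([465.5,-.3]);tu=np.array([.1088,.994])
for k in(-112.5,-37.5,37.5,112.5): print(k,(tc+k*tu).round(1),proj("side",[*(tc+k*tu),3])[0].round(1),proj("top",[*(tc+k*tu),3])[0].round(1))
s=arm.read_state();q=s["tool_rot"];print(R.from_quat([*q[1:],q[0]]).as_matrix().round(3))
E
```

```text
block [657.6  82.8  57. ] rack x,y: 2.9 98.4 side px of top: [371.4 225.9]
drum [657.9   7.8  63. ] rack x,y: 4.4 23.4 side px of top: [391.6 241.6]
tall [ 648.7 -138.6   71. ] rack x,y: -2.6 -123.2 side px of top: [435.4 283.5]
ring [659.7 -60.9  57. ] rack x,y: 7.2 -45.3 side px of top: [413.1 263.7]
block 85.0 ((281.5, 178.0), (18.0, 23.0), 90.0) (270, 169, 24, 19)
ring 110.0 ((375.0, 184.5), (7.0, 24.0), 90.0) (363, 181, 25, 8)
tall 429.0 ((430.5, 176.5), (21.0, 23.0), 90.0) (419, 166, 24, 22)
-112.5 [ 453.3 -112.1] [310.6 342.4] [406.4 307.7]
-37.5 [461.4 -37.6] [298.3 311.8] [358.9 302.2]
37.5 [469.6  37. ] [287.9 285.8] [311.1 296.7]
112.5 [477.7 111.5] [278.9 263.4] [263.3 291.1]
[[-0.946  0.325 -0.   ]
 [ 0.325  0.946 -0.001]
 [ 0.    -0.001 -1.   ]]
```

The seats and pockets are not centred on their strips (the strip runs longer at the knob end), so I'll measure the seats and pockets directly.

```bash
python3 - <<'E'
from h import *
t=cv2.imread("pics/top0.png")
hsv=cv2.cvtColor(t,cv2.COLOR_BGR2HSV)
# seats: bounding non-white regions inside rack strip
reg=np.zeros(t.shape[:2],np.uint8);cv2.rectangle(reg,(238,160),(450,201),255,-1)
m=cv2.bitwise_and(((hsv[:,:,2]<150)&~((hsv[:,:,1]>120)&(hsv[:,:,0]>65)&(hsv[:,:,0]<95))).astype(np.uint8)*255,reg)
for c in cv2.findContours(m,cv2.RETR_EXTERNAL,cv2.CHAIN_APPROX_NONE)[0]:
    if cv2.contourArea(c)>50:
        x,y,w,h=cv2.boundingRect(c);p=(x+(w-1)/2,y+(h-1)/2)
        print("rack",(x,y,w,h),plane("top",[p],9)[0].round(1))
# knobs
g=t.max(2)
for n,(x0,x1,y0,y1) in dict(rk=(238,255,165,190),tk=(428,446,300,325)).items():
    mm=cv2.moments((g[y0:y1,x0:x1]<80).astype(np.uint8));p=(x0+mm["m10"]/mm["m00"],y0+mm["m01"]/mm["m00"])
    print(n,np.round(p,1),plane("top",[p],28)[0].round(1))
# tray: dark lines, enhance
b=t[255:345,210:460,1].astype(float);b=np.clip((b-170)*3.2,0,255).astype(np.uint8)
cv2.imwrite("pics/tr.png",cv2.resize(b,None,fx=3.2,fy=3.2,interpolation=cv2.INTER_NEAREST))
# rectify view of tray on plane z=7 to find the line profile
tu=np.array([.1088,.994]);tx=np.array([.994,-.1088]);tc=np.array([465.5,-.3])
Y=np.arange(-190,191);X=np.arange(-40,41)
G=np.array([[[*(tc+tx*x+tu*y),6] for y in Y] for x in X]).reshape(-1,3)
q=proj("top",G).astype(np.float32).reshape(len(X),len(Y),2)
w=cv2.remap(t[:,:,1],q[...,0],q[...,1],cv2.INTER_LINEAR)
f=w[15:65].astype(float).mean(0); f2=f-cv2.GaussianBlur(f.reshape(1,-1),(0,0),6)[0]
print("dark at along-y:",[(int(Y[i]),round(f2[i],1)) for i in range(1,len(Y)-1) if f2[i]<-3 and f2[i]<=f2[i-1] and f2[i]<=f2[i+1]])
for lo,hi in((-150,-90),(90,140)):
  pass
f=w[:,50:330].astype(float).mean(1); f2=f-cv2.GaussianBlur(f.reshape(1,-1),(0,0),6)[0]
print("dark across:",[(int(X[i]),round(f2[i],1)) for i in range(1,len(X)-1) if f2[i]<-2 and f2[i]<=f2[i-1] and f2[i]<=f2[i+1]])
E
```

```text
rack (238, 169, 14, 15) [658.7 143.8   9. ]
rack (355, 164, 42, 36) [652. -64.   9.]
rack (403, 163, 41, 38) [ 652.9 -140.     9. ]
rack (309, 160, 42, 39) [655.3   9.1   9. ]
rack (262, 160, 41, 38) [655.3  84.4   9. ]
rk [245.  176.1] [654.4 140.9  28. ]
tk [437.9 311.2] [ 448.6 -155.3   28. ]
dark at along-y: [(-174, np.float64(-15.3)), (-161, np.float64(-4.5)), (-154, np.float64(-14.3)), (-129, np.float64(-37.3)), (-66, np.float64(-21.4)), (-54, np.float64(-15.3)), (8, np.float64(-13.4)), (20, np.float64(-10.5)), (83, np.float64(-8.1)), (95, np.float64(-6.9)), (154, np.float64(-11.4)), (174, np.float64(-34.6))]
dark across: [(-34, np.float64(-35.8)), (34, np.float64(-34.7))]
```

View pics/tr.png

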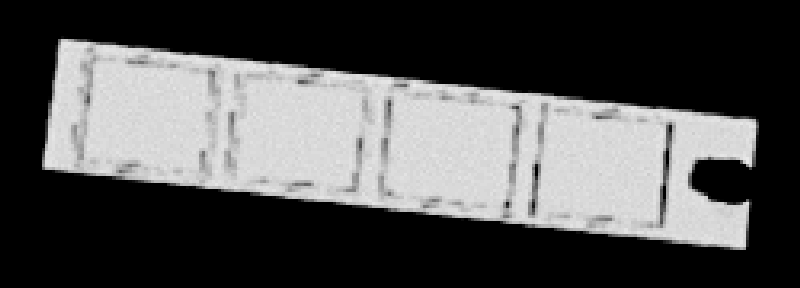

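```bash
cat >> h.py <<'E'
def go(x,y,z,deg):
    s=arm.read_state();q=s["tool_rot"];M=R.from_quat([*q[1:],q[0]]).as_matrix()
    p=s["position"];d=np.array([x,y,z])-p
    a=np.arctan2(M[1,1],M[0,1])*180/np.pi
    w=(deg-a+180)%360-180
    # levelled target orientation
    c=np.deg2rad(deg);ty=np.array([np.cos(c),np.sin(c),0]);tz=np.array([0,0,-1.]);T=np.c_[np.cross(ty,tz),ty,tz]
    rv=np.rad2deg(R.from_matrix(M.T@T).as_rotvec())
    print("t",s["clock"],"tr cm",(M.T@d/10).round(2),"rotvec",rv.round(2),"q",s["qpos"].round(2),"p",p.round(1),"F",s["contact_force"].round(1),"w",round(s["gripper_width"]*93,1))
E
python3 -c "
from h import *
go(657,83,230,-0.9)"
```

```text
t 0.1 tr cm [-59.44 -38.3    7.24] rotvec [-5.000e-02  3.000e-02  7.195e+01] q [ 1.2   0.12  1.44  0.    1.58 -0.04] p [219.2 638.3 302.1] F [ 0.7 -0.4  0.6] w 92.8
```

```bash
python3 -m handwheel '[{"grip":0,"translation":[-4,-2.5,0],"angular":[0,0,6]},{"grip":0,"translation":[-7,-4.5,0.5],"angular":[0,0,12]},{"grip":0,"translation":[-10,-6.5,1],"angular":[0,0,18]},{"grip":0,"translation":[-13.5,-8.5,1.5],"angular":[0,0,24]},{"grip":0,"translation":[-17,-10.5,2],"angular":[0,0,30]},{"grip":0,"translation":[-20,-13,2.5],"angular":[0,0,36]},{"grip":0,"translation":[-23.5,-15,3],"angular":[0,0,41]},{"grip":0,"translation":[-27,-17.5,3.5],"angular":[0,0,46]},{"grip":0,"translation":[-30.5,-19.5,4],"angular":[0,0,51]},{"grip":0,"translation":[-34,-22,4.5],"angular":[0,0,56]},{"grip":0,"translation":[-37.5,-24,5],"angular":[0,0,60]},{"grip":0,"translation":[-41,-26.5,5.5],"angular":[0,0,64]},{"grip":0,"translation":[-44.5,-28.5,6],"angular":[0,0,67]},{"grip":0,"translation":[-48,-31,6.5],"angular":[0,0,70]},{"grip":0,"translation":[-51.5,-33.2,7],"angular":[0,0,71.9]},{"grip":0,"translation":[-54.5,-35.2,7.2],"angular":[0,0,71.9]},{"grip":0,"translation":[-57,-36.8,7.2],"angular":[0,0,71.9]},{"grip":0,"translation":[-58.8,-37.9,7.2],"angular":[0,0,71.9]},{"grip":0,"translation":[-59.4,-38.3,7.2],"angular":[0,0,71.9]},{"grip":0,"translation":[-59.4,-38.3,7.2],"angular":[0,0,71.9]}]' 20; python3 -c "
from h import *
go(657,83,99.5,-0.9)
for n in('top','side'): cv2.imwrite('pics/%s1.png'%n,arm.snapshot(n)[:,:,::-1])
a=cv2.imread('pics/top1.png')[130:330,180:500];b=cv2.imread('pics/side1.png')[150:350,250:570]
cv2.imwrite('pics/j1.png',cv2.resize(np.hstack([a,b]),(800,250)))"
```

```text
clock: 1.77
position: [657.1, 82.0, 230.1]
tool_rot: [-0.0, 0.713, 0.701, -0.0]
contact_force: [-0.6, 0.1, 0.9]
gripper_width: 1.003
t 1.7667 tr cm [ 0.1  -0.   13.06] rotvec [-0.06  0.01 -0.06] q [ 0.09  0.12  1.56 -0.    1.47  0.1 ] p [657.1  82.  230.1] F [-0.6  0.1  0.9] w 93.3
```

View pics/j1.png

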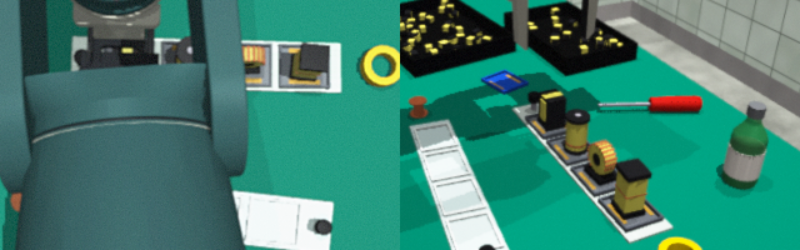

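```bash
python3 -m handwheel '[{"grip":0,"translation":[0.1,0,2],"angular":[0,0,0]},{"grip":0,"translation":[0.1,0,5],"angular":[0,0,0]},{"grip":0,"translation":[0.1,0,8],"angular":[0,0,0]},{"grip":0,"translation":[0.1,0,10],"angular":[0,0,0]},{"grip":0,"translation":[0.1,0,11.5],"angular":[0,0,0]},{"grip":0,"translation":[0.1,0,12.5],"angular":[0,0,0]},{"grip":0,"translation":[0.1,0,13],"angular":[0,0,0]},{"grip":0,"translation":[0.1,0,13],"angular":[0,0,0]},{"grip":60,"translation":[0.1,0,13],"angular":[0,0,0]},{"grip":100,"translation":[0.1,0,13],"angular":[0,0,0]},{"grip":130,"translation":[0.1,0,13],"angular":[0,0,0]},{"grip":150,"translation":[0.1,0,13],"angular":[0,0,0]},{"grip":160,"translation":[0.1,0,13],"angular":[0,0,0]},{"grip":170,"translation":[0.1,0,13],"angular":[0,0,0]},{"grip":180,"translation":[0.1,0,13],"angular":[0,0,0]},{"grip":255,"translation":[0.1,0,13],"angular":[0,0,0]},{"grip":255,"translation":[0.1,0,13],"angular":[0,0,0]},{"grip":255,"translation":[0.1,0,13],"angular":[0,0,0]}]' 20; python3 -c "
from h import *
go(657,83,210,-0.9)
cv2.imwrite('pics/side2.png',cv2.resize(arm.snapshot('side')[190:340,300:480,::-1],None,fx=4,fy=4))"
```

```text
clock: 3.37
position: [656.7, 84.3, 100.7]
tool_rot: [0.0, 0.712, 0.702, 0.0]
contact_force: [0.9, -0.0, 0.5]
gripper_width: 0.366
t 3.3667 tr cm [ -0.13   0.03 -10.93] rotvec [0.   0.   0.05] q [ 0.09  0.21  1.67 -0.    1.26  0.1 ] p [656.7  84.3 100.7] F [ 0.9 -0.   0.5] w 34.0
```

View pics/side2.png

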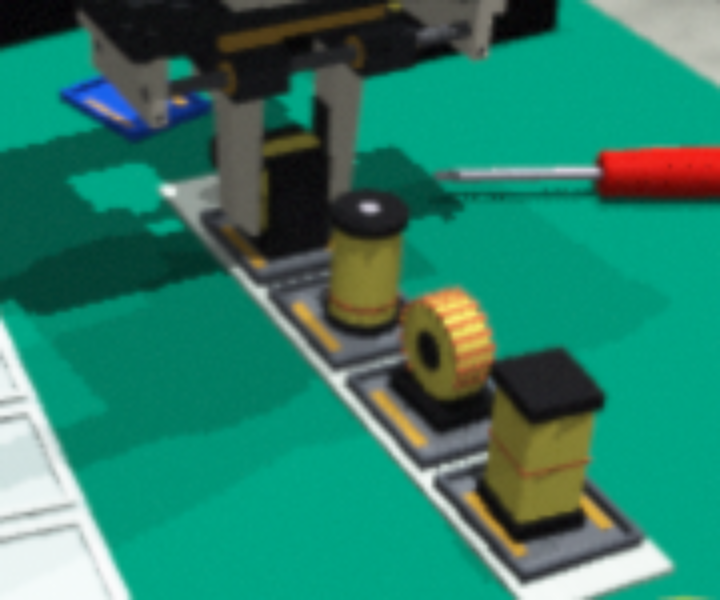

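```bash
python3 -c "
from h import *
go(454.8,-97.7,210,-6.25)"
```

```text
t 3.4167 tr cm [-18.49 -19.92 -10.93] rotvec [0.  0.  5.4] q [ 0.09  0.21  1.67 -0.    1.26  0.1 ] p [656.7  84.2 100.8] F [-0.1 -0.2  0.2] w 33.8
```

```bash
python3 -m handwheel '[{"grip":255,"translation":[0,0,-0.5],"angular":[0,0,0]},{"grip":255,"translation":[0,0,-1.5],"angular":[0,0,0]},{"grip":255,"translation":[0,0,-3],"angular":[0,0,0]},{"grip":255,"translation":[0,0,-5],"angular":[0,0,0]},{"grip":255,"translation":[0,0,-7],"angular":[0,0,0]},{"grip":255,"translation":[-0.5,-0.5,-8.5],"angular":[0,0,0]},{"grip":255,"translation":[-1.5,-1.6,-9.2],"angular":[0,0,0.5]},{"grip":255,"translation":[-3,-3.2,-9.5],"angular":[0,0,1]},{"grip":255,"translation":[-5,-5.4,-9.5],"angular":[0,0,2]},{"grip":255,"translation":[-7.3,-7.8,-9.5],"angular":[0,0,3]},{"grip":255,"translation":[-9.6,-10.4,-9.5],"angular":[0,0,4]},{"grip":255,"translation":[-12,-13,-9.5],"angular":[0,0,5]},{"grip":255,"translation":[-14,-15.2,-9.5],"angular":[0,0,5.4]},{"grip":255,"translation":[-16,-17.2,-9.5],"angular":[0,0,5.4]},{"grip":255,"translation":[-17.5,-18.8,-9.5],"angular":[0,0,5.4]},{"grip":255,"translation":[-18.2,-19.6,-9.5],"angular":[0,0,5.4]},{"grip":255,"translation":[-18.5,-19.9,-9.5],"angular":[0,0,5.4]},{"grip":255,"translation":[-18.5,-19.9,-9.5],"angular":[0,0,5.4]},{"grip":255,"translation":[-18.5,-19.9,-9.5],"angular":[0,0,5.4]}]' 20; python3 -c "
from h import *
go(454.8,-97.7,98.5,-6.25)
go(454.8,-97.7,98.5,-6.25)
cv2.imwrite('pics/side3.png',cv2.resize(arm.snapshot('side')[200:400,240:480,::-1],None,fx=3,fy=3))"
```

```text
clock: 5.0
position: [455.4, -97.5, 196.1]
tool_rot: [0.0, 0.745, 0.667, 0.0]
contact_force: [0.3, 0.5, -1.5]
gripper_width: 0.366
t 5.0 tr cm [-0.03 -0.06  9.76] rotvec [ 0.04 -0.01 -0.01] q [-0.27 -0.31  2.01  0.    1.44 -0.16] p [455.4 -97.5 196.1] F [ 0.3  0.5 -1.5] w 34.0
t 5.0 tr cm [-0.03 -0.06  9.76] rotvec [ 0.04 -0.01 -0.01] q [-0.27 -0.31  2.01  0.    1.44 -0.16] p [455.4 -97.5 196.1] F [ 0.3  0.5 -1.5] w 34.0
```

View pics/side3.png

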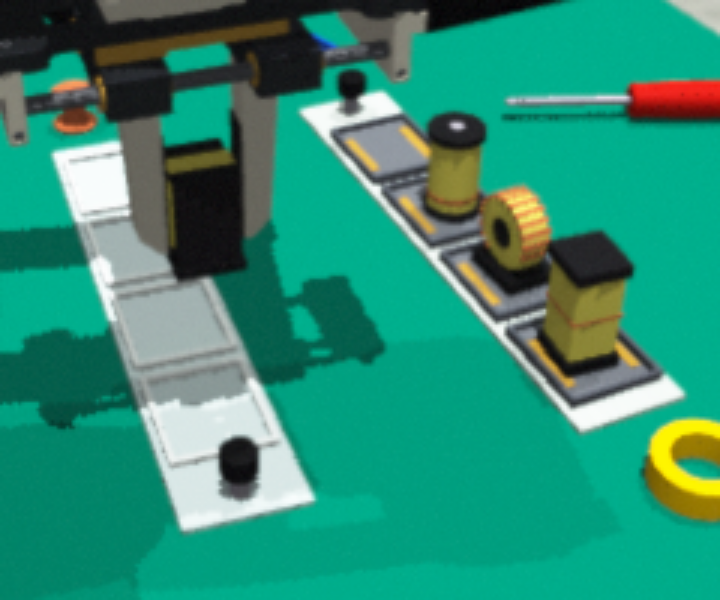

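```bash
python3 -m handwheel '[{"grip":255,"translation":[0,0,1],"angular":[0,0,0]},{"grip":255,"translation":[0,0,3],"angular":[0,0,0]},{"grip":255,"translation":[0,0,5.5],"angular":[0,0,0]},{"grip":255,"translation":[0,0,7.5],"angular":[0,0,0]},{"grip":255,"translation":[0,0,8.5],"angular":[0,0,0]},{"grip":255,"translation":[0,0,9],"angular":[0,0,0]},{"grip":255,"translation":[0,0,9.3],"angular":[0,0,0]},{"grip":255,"translation":[0,0,9.5],"angular":[0,0,0]},{"grip":255,"translation":[0,0,9.6],"angular":[0,0,0]},{"grip":255,"translation":[0,0,9.65],"angular":[0,0,0]},{"grip":255,"translation":[0,0,9.65],"angular":[0,0,0]},{"grip":255,"translation":[0,0,9.65],"angular":[0,0,0]}]' 20; python3 -c "
from h import *
go(454.8,-97.7,98.5,-6.25)"
```

```text
clock: 6.05
position: [455.1, -97.8, 99.8]
tool_rot: [0.0, 0.745, 0.667, 0.0]
contact_force: [-1.6, -0.3, -1.3]
gripper_width: 0.367
t 6.05 tr cm [ 0.01 -0.03  0.13] rotvec [ 0.05  0.01 -0.01] q [-0.27 -0.22  2.1  -0.    1.26 -0.16] p [455.1 -97.8  99.8] F [-1.6 -0.3 -1.3] w 34.1
```

```bash
python3 -m handwheel '[{"grip":255,"translation":[0,0,0.05],"angular":[0,0,0]},{"grip":255,"translation":[0,0,0.07],"angular":[0,0,0]},{"grip":150,"translation":[0,0,0.07],"angular":[0,0,0]},{"grip":130,"translation":[0,0,0.07],"angular":[0,0,0]},{"grip":100,"translation":[0,0,0.07],"angular":[0,0,0]},{"grip":50,"translation":[0,0,0.07],"angular":[0,0,0]},{"grip":0,"translation":[0,0,0.07],"angular":[0,0,0]},{"grip":0,"translation":[0,0,0.07],"angular":[0,0,0]},{"grip":0,"translation":[0,0,0.07],"angular":[0,0,0]},{"grip":0,"translation":[0,0,-1],"angular":[0,0,0]},{"grip":0,"translation":[0,0,-3],"angular":[0,0,0]},{"grip":0,"translation":[0,0,-6],"angular":[0,0,0]},{"grip":0,"translation":[0,0,-9],"angular":[0,0,0]},{"grip":0,"translation":[0,0,-12],"angular":[0,0,0]},{"grip":0,"translation":[0,0,-12],"angular":[0,0,0]}]' 20; python3 -c "
from h import *
go(657,8,210,-0.9)
cv2.imwrite('pics/side4.png',cv2.resize(arm.snapshot('side')[200:400,240:480,::-1],None,fx=3,fy=3))"
```

```text
clock: 7.3
position: [456.2, -98.1, 226.1]
tool_rot: [0.003, 0.745, 0.667, 0.002]
contact_force: [0.3, 1.5, 1.7]
gripper_width: 0.999
t 7.3 tr cm [12.73 18.79  1.74] rotvec [ 0.44  0.09 -5.35] q [-0.27 -0.33  1.98  0.    1.49 -0.16] p [456.2 -98.1 226.1] F [0.3 1.5 1.7] w 92.9
```

View pics/side4.png

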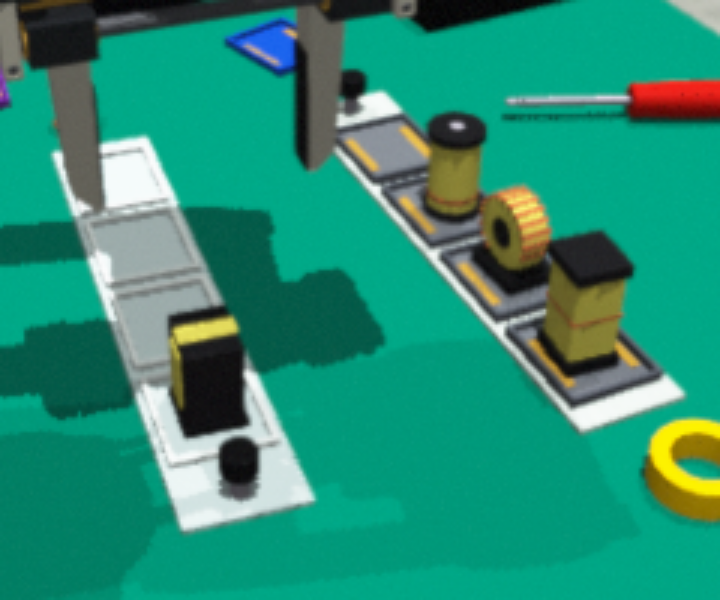

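```bash
python3 -m handwheel '[{"grip":0,"translation":[1,1.5,0],"angular":[0,0,-0.5]},{"grip":0,"translation":[2.6,4,0],"angular":[0,0,-1.5]},{"grip":0,"translation":[4.4,6.5,0],"angular":[0,0,-2.5]},{"grip":0,"translation":[6.2,9.2,0],"angular":[0,0,-3.5]},{"grip":0,"translation":[8,12,0],"angular":[0,0,-4.5]},{"grip":0,"translation":[9.8,14.5,0],"angular":[0,0,-5.3]},{"grip":0,"translation":[11.2,16.5,0],"angular":[0,0,-5.3]},{"grip":0,"translation":[12.2,18,0],"angular":[0,0,-5.3]},{"grip":0,"translation":[12.7,18.8,0],"angular":[0,0,-5.3]},{"grip":0,"translation":[12.7,18.8,0],"angular":[0,0,-5.3]},{"grip":0,"translation":[12.7,18.8,0],"angular":[0,0,-5.3]}]' 20; python3 -c "
from h import *
go(657.5,8,99.5,-0.9)"
```

```text
clock: 8.27
position: [655.2, 7.8, 218.6]
tool_rot: [-0.0, 0.713, 0.701, -0.001]
contact_force: [-0.3, 0.6, 0.2]
gripper_width: 1.001
t 8.2667 tr cm [ 0.03  0.25 11.91] rotvec [-0.08  0.01 -0.04] q [-0.03  0.11  1.59 -0.    1.45 -0.01] p [655.2   7.8 218.6] F [-0.3  0.6  0.2] w 93.1
```

```bash
python3 -m handwheel '[{"grip":0,"translation":[0,0.2,1.5],"angular":[0,0,0]},{"grip":0,"translation":[0,0.2,4],"angular":[0,0,0]},{"grip":0,"translation":[0,0.2,7],"angular":[0,0,0]},{"grip":0,"translation":[0,0.2,9],"angular":[0,0,0]},{"grip":0,"translation":[0,0.2,10.5],"angular":[0,0,0]},{"grip":0,"translation":[0,0.2,11.5],"angular":[0,0,0]},{"grip":0,"translation":[0,0.2,11.9],"angular":[0,0,0]},{"grip":0,"translation":[0,0.2,11.9],"angular":[0,0,0]},{"grip":60,"translation":[0,0.2,11.9],"angular":[0,0,0]},{"grip":100,"translation":[0,0.2,11.9],"angular":[0,0,0]},{"grip":130,"translation":[0,0.2,11.9],"angular":[0,0,0]},{"grip":150,"translation":[0,0.2,11.9],"angular":[0,0,0]},{"grip":160,"translation":[0,0.2,11.9],"angular":[0,0,0]},{"grip":170,"translation":[0,0.2,11.9],"angular":[0,0,0]},{"grip":180,"translation":[0,0.2,11.9],"angular":[0,0,0]},{"grip":255,"translation":[0,0.2,11.9],"angular":[0,0,0]},{"grip":255,"translation":[0,0.2,11.9],"angular":[0,0,0]},{"grip":255,"translation":[0,0.2,11.9],"angular":[0,0,0]}]' 20; python3 -c "
from h import *
go(463,-23.2,195,-6.25)
cv2.imwrite('pics/side5.png',cv2.resize(arm.snapshot('side')[190:340,300:480,::-1],None,fx=4,fy=4))"
```

```text
clock: 9.77
position: [657.6, 8.0, 100.2]
tool_rot: [-0.0, 0.713, 0.701, -0.0]
contact_force: [0.2, 0.8, -0.0]
gripper_width: 0.375
t 9.7667 tr cm [ -3.44 -19.41  -9.48] rotvec [-0.   0.   5.3] q [-0.03  0.2   1.68 -0.    1.26 -0.01] p [657.6   8.  100.2] F [ 0.2  0.8 -0. ] w 34.8
```

View pics/side5.png

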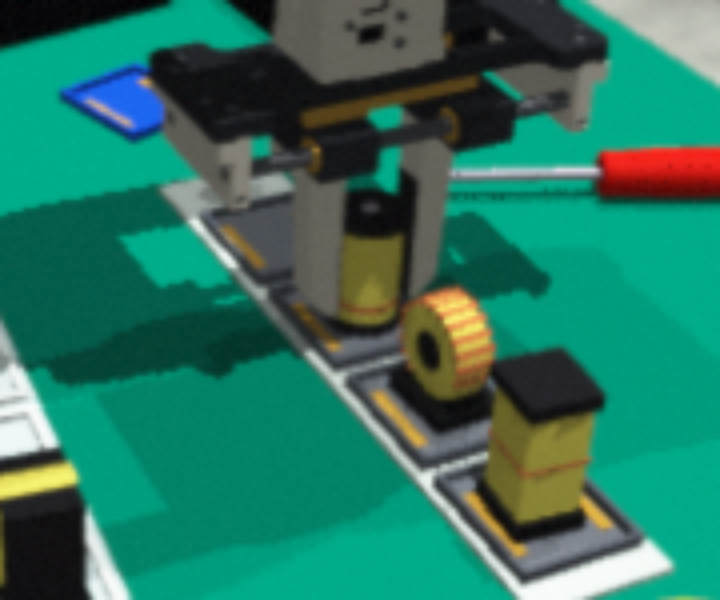

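```bash
python3 -m handwheel '[{"grip":255,"translation":[0,0,0],"angular":[0,0,0]},{"grip":255,"translation":[0,0,0],"angular":[0,0,0]},{"grip":255,"translation":[0,0,0],"angular":[0,0,0]},{"grip":255,"translation":[0,0,0],"angular":[0,0,0]}]' 20; python3 -c "
from h import *
im=arm.snapshot('side'); cv2.imwrite('pics/side6.png',cv2.resize(im[225:280,360:420,::-1],None,fx=10,fy=10,interpolation=cv2.INTER_CUBIC))"
```

```text
clock: 10.15
position: [657.6, 7.9, 100.2]
tool_rot: [-0.0, 0.713, 0.701, -0.0]
contact_force: [0.1, -0.1, 0.1]
gripper_width: 0.376
```

View pics/side6.png

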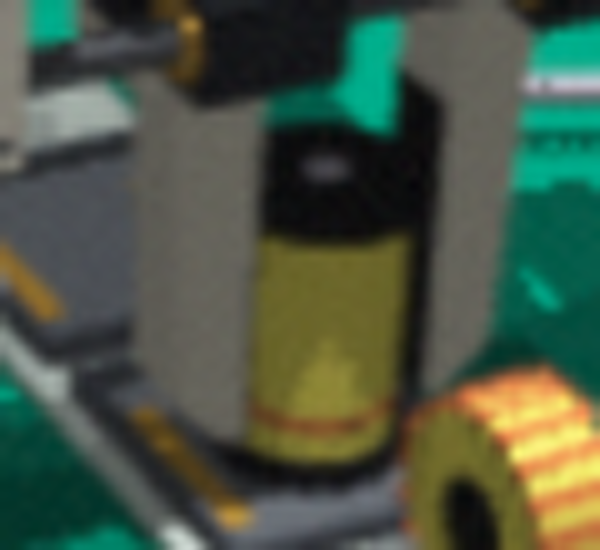

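```bash
python3 -m handwheel '[{"grip":255,"translation":[0,0,-0.3],"angular":[0,0,0]},{"grip":255,"translation":[0,0,-1],"angular":[0,0,0]},{"grip":255,"translation":[0,0,-2.2],"angular":[0,0,0]},{"grip":255,"translation":[0,0,-4],"angular":[0,0,0]},{"grip":255,"translation":[0,0,-5.8],"angular":[0,0,0]},{"grip":255,"translation":[0,-0.2,-7.2],"angular":[0,0,0]},{"grip":255,"translation":[-0.1,-0.8,-8.2],"angular":[0,0,0]},{"grip":255,"translation":[-0.3,-1.8,-8.8],"angular":[0,0,0.5]},{"grip":255,"translation":[-0.6,-3.2,-9],"angular":[0,0,1]},{"grip":255,"translation":[-0.9,-5,-9],"angular":[0,0,1.5]},{"grip":255,"translation":[-1.3,-7.2,-9],"angular":[0,0,2.2]},{"grip":255,"translation":[-1.7,-9.6,-9],"angular":[0,0,3]},{"grip":255,"translation":[-2.1,-12,-9],"angular":[0,0,3.8]},{"grip":255,"translation":[-2.5,-14.2,-9],"angular":[0,0,4.4]},{"grip":255,"translation":[-2.9,-16.2,-9],"angular":[0,0,5]},{"grip":255,"translation":[-3.2,-17.8,-9],"angular":[0,0,5.3]},{"grip":255,"translation":[-3.4,-18.8,-9],"angular":[0,0,5.3]},{"grip":255,"translation":[-3.4,-19.3,-9],"angular":[0,0,5.3]},{"grip":255,"translation":[-3.4,-19.4,-9],"angular":[0,0,5.3]},{"grip":255,"translation":[-3.4,-19.4,-9],"angular":[0,0,5.3]}]' 30; python3 -m handwheel '[{"grip":255,"translation":[0,0,0],"angular":[0,0,0]},{"grip":255,"translation":[0,0,0],"angular":[0,0,0]}]'; python3 -c "
from h import *
go(463,-23.2,98.5,-6.25)
cv2.imwrite('pics/side7.png',cv2.resize(arm.snapshot('side')[200:400,240:480,::-1],None,fx=3,fy=3))"
```

```text
clock: 11.87
position: [463.3, -22.7, 190.5]
tool_rot: [0.0, 0.745, 0.668, 0.0]
contact_force: [0.7, 0.2, -1.1]
gripper_width: 0.378
clock: 12.03
position: [463.6, -22.7, 190.1]
tool_rot: [-0.0, 0.745, 0.668, -0.0]
contact_force: [0.3, 0.7, -0.8]
gripper_width: 0.372
t 12.0333 tr cm [-0.06 -0.05  9.16] rotvec [-0.02 -0.    0.01] q [-0.1  -0.31  2.02  0.    1.43  0.  ] p [463.6 -22.7 190.1] F [ 0.3  0.7 -0.8] w 34.6
```

View pics/side7.png

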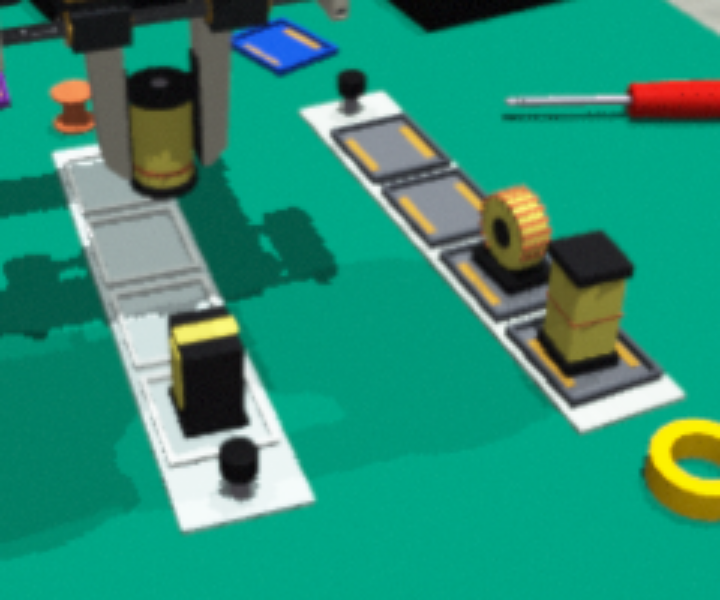

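```bash
python3 -m handwheel '[{"grip":255,"translation":[0,0,1],"angular":[0,0,0]},{"grip":255,"translation":[0,0,3],"angular":[0,0,0]},{"grip":255,"translation":[0,0,5],"angular":[0,0,0]},{"grip":255,"translation":[0,0,7],"angular":[0,0,0]},{"grip":255,"translation":[0,0,8],"angular":[0,0,0]},{"grip":255,"translation":[0,0,8.5],"angular":[0,0,0]},{"grip":255,"translation":[0,0,8.8],"angular":[0,0,0]},{"grip":255,"translation":[0,0,9],"angular":[0,0,0]},{"grip":255,"translation":[0,0,9.1],"angular":[0,0,0]},{"grip":255,"translation":[0,0,9.15],"angular":[0,0,0]},{"grip":255,"translation":[0,0,9.18],"angular":[0,0,0]},{"grip":255,"translation":[0,0,9.2],"angular":[0,0,0]},{"grip":255,"translation":[0,0,9.2],"angular":[0,0,0]},{"grip":255,"translation":[0,0,9.2],"angular":[0,0,0]}]'; python3 -c "
from h import *
go(463,-23.2,98.5,-6.25)
cv2.imwrite('pics/side8.png',cv2.resize(arm.snapshot('side')[230:350,250:370,::-1],None,fx=5,fy=5))"
```

```text
clock: 13.25
position: [463.2, -22.8, 98.5]
tool_rot: [0.0, 0.745, 0.667, 0.0]
contact_force: [-0.3, 0.7, -1.7]
gripper_width: 0.377
t 13.25 tr cm [-0.04 -0.01 -0.  ] rotvec [ 0.02 -0.   -0.  ] q [-0.1  -0.22  2.11  0.    1.26  0.  ] p [463.2 -22.8  98.5] F [-0.3  0.7 -1.7] w 35.0
```

View pics/side8.png

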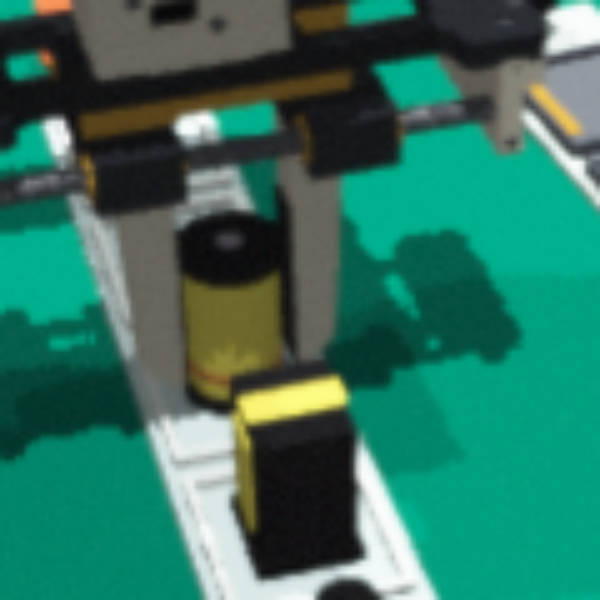

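Still held upright, z is about right, and there's no contact force yet. Lowering a hair and releasing.

```bash
python3 -m handwheel '[{"grip":255,"translation":[0,0,0.03],"angular":[0,0,0]},{"grip":255,"translation":[0,0,0.05],"angular":[0,0,0]},{"grip":255,"translation":[0,0,0.05],"angular":[0,0,0]},{"grip":150,"translation":[0,0,0.05],"angular":[0,0,0]},{"grip":130,"translation":[0,0,0.05],"angular":[0,0,0]},{"grip":100,"translation":[0,0,0.05],"angular":[0,0,0]},{"grip":50,"translation":[0,0,0.05],"angular":[0,0,0]},{"grip":0,"translation":[0,0,0.05],"angular":[0,0,0]},{"grip":0,"translation":[0,0,0.05],"angular":[0,0,0]},{"grip":0,"translation":[0,0,0.05],"angular":[0,0,0]},{"grip":0,"translation":[0,0,-1],"angular":[0,0,0]},{"grip":0,"translation":[0,0,-3],"angular":[0,0,0]},{"grip":0,"translation":[0,0,-6],"angular":[0,0,0]},{"grip":0,"translation":[0,0,-9],"angular":[0,0,0]},{"grip":0,"translation":[0,0,-11],"angular":[0,0,0]},{"grip":0,"translation":[0,0,-12],"angular":[0,0,0]},{"grip":0,"translation":[0,0,-12],"angular":[0,0,0]},{"grip":0,"translation":[0,0,-12],"angular":[0,0,0]}]' 20; python3 -c "
from h import *
go(657,-61.5,218,-0.9)
cv2.imwrite('pics/side9.png',cv2.resize(arm.snapshot('side')[200:400,240:480,::-1],None,fx=3,fy=3))"
```

```text
clock: 14.8
position: [463.0, -22.8, 217.9]
tool_rot: [0.0, 0.745, 0.667, 0.0]
contact_force: [0.7, 0.4, -0.4]
gripper_width: 0.999
t 14.8 tr cm [-1.730e+00  1.971e+01 -1.000e-02] rotvec [ 0.    0.   -5.35] q [-0.1  -0.33  1.99 -0.    1.48  0.  ] p [463.  -22.8 217.9] F [ 0.7  0.4 -0.4] w 92.9
```

View pics/side9.png

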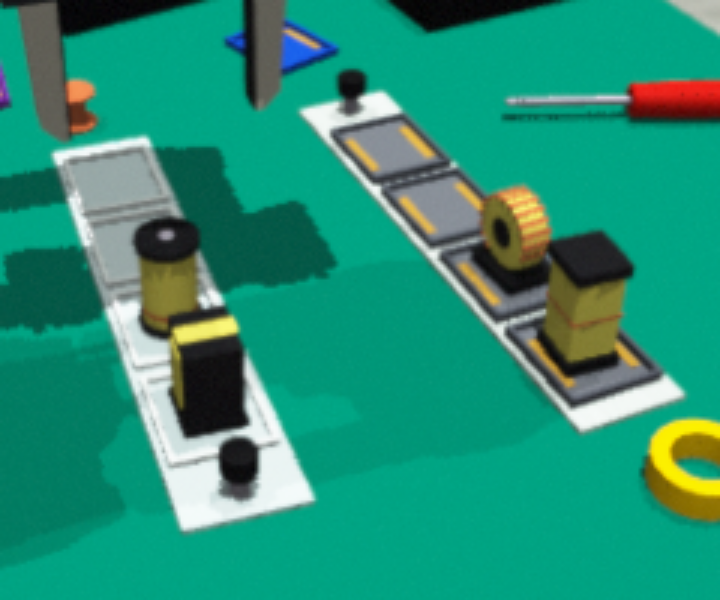

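```bash
python3 -m handwheel '[{"grip":0,"translation":[-0.1,1.5,0],"angular":[0,0,-0.5]},{"grip":0,"translation":[-0.3,4,0],"angular":[0,0,-1.5]},{"grip":0,"translation":[-0.6,7,0],"angular":[0,0,-2.5]},{"grip":0,"translation":[-0.9,10,0],"angular":[0,0,-3.5]},{"grip":0,"translation":[-1.2,13,0],"angular":[0,0,-4.5]},{"grip":0,"translation":[-1.4,16,0],"angular":[0,0,-5.3]},{"grip":0,"translation":[-1.6,18,0],"angular":[0,0,-5.3]},{"grip":0,"translation":[-1.7,19.2,0],"angular":[0,0,-5.3]},{"grip":0,"translation":[-1.7,19.7,0],"angular":[0,0,-5.3]},{"grip":0,"translation":[-1.7,19.7,0],"angular":[0,0,-5.3]},{"grip":0,"translation":[-1.7,19.7,0],"angular":[0,0,-5.3]}]' 20; python3 -c "
from h import *
go(657,-61.5,99.5,-0.9)
im=cv2.imread('pics/top0.png')[150:210,345:455]
cv2.imwrite('pics/c3.png',cv2.resize(im,None,fx=7,fy=7,interpolation=cv2.INTER_CUBIC))"
```

```text
clock: 15.77
position: [656.4, -61.0, 217.1]
tool_rot: [-0.001, 0.713, 0.701, -0.001]
contact_force: [0.2, 0.2, 0.2]
gripper_width: 1.0
t 15.7667 tr cm [-0.05  0.08 11.76] rotvec [-0.1  -0.01 -0.05] q [-0.13  0.12  1.58  0.    1.45 -0.11] p [656.4 -61.  217.1] F [0.2 0.2 0.2] w 93.0
```

View pics/c3.png

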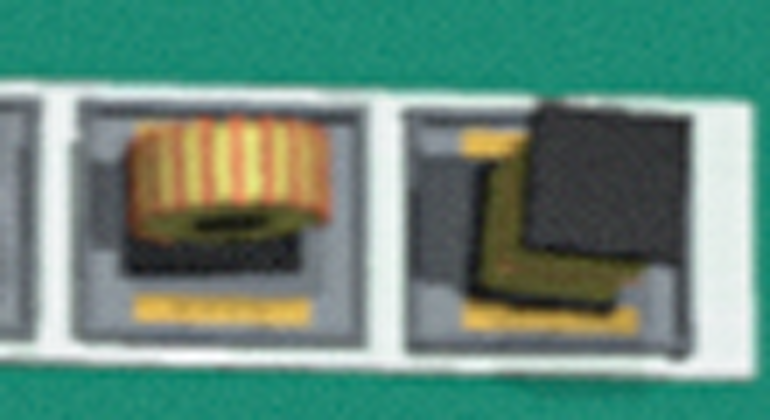

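```bash
python3 -m handwheel '[{"grip":0,"translation":[0,0,1.5],"angular":[0,0,0]},{"grip":0,"translation":[0,0,4],"angular":[0,0,0]},{"grip":0,"translation":[0,0,7],"angular":[0,0,0]},{"grip":0,"translation":[0,0,9],"angular":[0,0,0]},{"grip":0,"translation":[0,0,10.5],"angular":[0,0,0]},{"grip":0,"translation":[0,0,11.4],"angular":[0,0,0]},{"grip":0,"translation":[0,0,11.8],"angular":[0,0,0]},{"grip":0,"translation":[0,0,11.8],"angular":[0,0,0]},{"grip":80,"translation":[0,0,11.8],"angular":[0,0,0]},{"grip":120,"translation":[0,0,11.8],"angular":[0,0,0]},{"grip":150,"translation":[0,0,11.8],"angular":[0,0,0]},{"grip":175,"translation":[0,0,11.8],"angular":[0,0,0]},{"grip":190,"translation":[0,0,11.8],"angular":[0,0,0]},{"grip":200,"translation":[0,0,11.8],"angular":[0,0,0]},{"grip":210,"translation":[0,0,11.8],"angular":[0,0,0]},{"grip":220,"translation":[0,0,11.8],"angular":[0,0,0]},{"grip":255,"translation":[0,0,11.8],"angular":[0,0,0]},{"grip":255,"translation":[0,0,11.8],"angular":[0,0,0]},{"grip":255,"translation":[0,0,11.8],"angular":[0,0,0]},{"grip":255,"translation":[0,0,11.8],"angular":[0,0,0]}]' 20; python3 -c "
from h import *
go(471.2,51.4,190,-6.25)
cv2.imwrite('pics/side10.png',cv2.resize(arm.snapshot('side')[220:340,340:480,::-1],None,fx=5,fy=5))"
```

```text
clock: 17.43
position: [657.1, -61.2, 100.2]
tool_rot: [-0.0, 0.713, 0.701, -0.0]
contact_force: [1.0, -0.4, 0.7]
gripper_width: 0.195
t 17.4333 tr cm [ 10.94 -18.77  -8.97] rotvec [-0.01  0.    5.3 ] q [-0.13  0.21  1.68 -0.    1.26 -0.11] p [657.1 -61.2 100.2] F [ 1.  -0.4  0.7] w 18.2
```

View pics/side10.png

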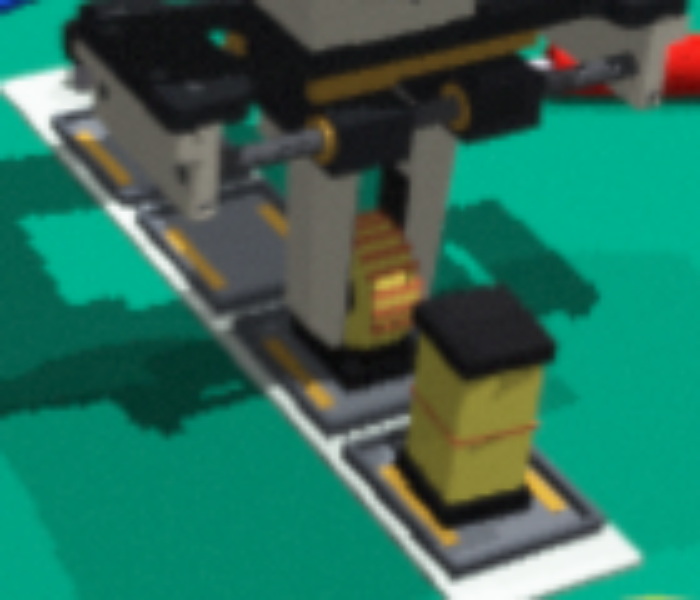

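```bash
python3 -m handwheel '[{"grip":255,"translation":[0,0,-0.3],"angular":[0,0,0]},{"grip":255,"translation":[0,0,-1],"angular":[0,0,0]},{"grip":255,"translation":[0,0,-2.2],"angular":[0,0,0]},{"grip":255,"translation":[0,0,-4],"angular":[0,0,0]},{"grip":255,"translation":[0,0,-5.8],"angular":[0,0,0]},{"grip":255,"translation":[0.1,-0.2,-7.2],"angular":[0,0,0]},{"grip":255,"translation":[0.4,-0.8,-8.2],"angular":[0,0,0]},{"grip":255,"translation":[1,-1.8,-8.8],"angular":[0,0,0.5]},{"grip":255,"translation":[1.8,-3.2,-9],"angular":[0,0,1]},{"grip":255,"translation":[2.9,-5,-9],"angular":[0,0,1.5]},{"grip":255,"translation":[4.2,-7.2,-9],"angular":[0,0,2.2]},{"grip":255,"translation":[5.6,-9.6,-9],"angular":[0,0,3]},{"grip":255,"translation":[7,-12,-9],"angular":[0,0,3.8]},{"grip":255,"translation":[8.3,-14.2,-9],"angular":[0,0,4.4]},{"grip":255,"translation":[9.4,-16.1,-9],"angular":[0,0,5]},{"grip":255,"translation":[10.3,-17.6,-9],"angular":[0,0,5.3]},{"grip":255,"translation":[10.8,-18.5,-9],"angular":[0,0,5.3]},{"grip":255,"translation":[10.9,-18.8,-9],"angular":[0,0,5.3]},{"grip":255,"translation":[10.9,-18.8,-9],"angular":[0,0,5.3]},{"grip":255,"translation":[10.9,-18.8,-9],"angular":[0,0,5.3]}]' 20; python3 -m handwheel '[{"grip":255,"translation":[0,0,0],"angular":[0,0,0]},{"grip":255,"translation":[0,0,0],"angular":[0,0,0]}]'; python3 -c "
from h import *
go(471.2,51.4,98.5,-6.25)
cv2.imwrite('pics/side11.png',cv2.resize(arm.snapshot('side')[180:380,240:480,::-1],None,fx=3,fy=3))"
```

```text
clock: 19.15
position: [471.3, 50.7, 190.5]
tool_rot: [0.0, 0.745, 0.668, 0.0]
contact_force: [0.2, 0.5, -1.2]
gripper_width: 0.193
clock: 19.32
position: [471.4, 50.6, 190.1]
tool_rot: [-0.0, 0.745, 0.667, -0.0]
contact_force: [0.9, 0.8, -1.3]
gripper_width: 0.189
t 19.3167 tr cm [ 0.08 -0.02  9.16] rotvec [-0.02  0.01 -0.03] q [ 0.05 -0.28  2.   -0.    1.43  0.16] p [471.4  50.6 190.1] F [ 0.9  0.8 -1.3] w 17.6
```

View pics/side11.png

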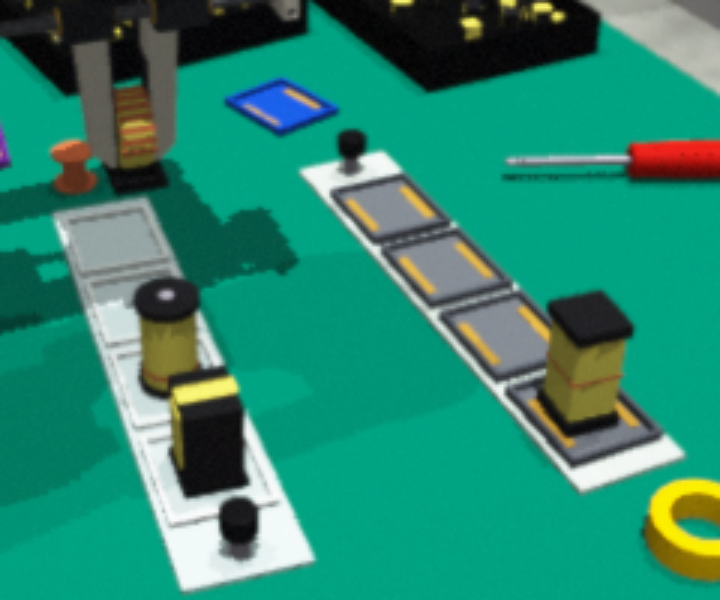

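```bash
python3 -m handwheel '[{"grip":255,"translation":[0,0,1],"angular":[0,0,0]},{"grip":255,"translation":[0,0,3],"angular":[0,0,0]},{"grip":255,"translation":[0,0,5],"angular":[0,0,0]},{"grip":255,"translation":[0,0,7],"angular":[0,0,0]},{"grip":255,"translation":[0,0,8],"angular":[0,0,0]},{"grip":255,"translation":[0,0,8.5],"angular":[0,0,0]},{"grip":255,"translation":[0,0,8.8],"angular":[0,0,0]},{"grip":255,"translation":[0,0,9],"angular":[0,0,0]},{"grip":255,"translation":[0,0,9.1],"angular":[0,0,0]},{"grip":255,"translation":[0,0,9.15],"angular":[0,0,0]},{"grip":255,"translation":[0,0,9.18],"angular":[0,0,0]},{"grip":255,"translation":[0,0,9.2],"angular":[0,0,0]},{"grip":255,"translation":[0,0,9.2],"angular":[0,0,0]}]'; python3 -c "
from h import *
go(471.2,51.4,98.5,-6.25)
cv2.imwrite('pics/side12.png',cv2.resize(arm.snapshot('side')[220:340,230:350,::-1],None,fx=5,fy=5))"
```

```text
clock: 20.45
position: [471.0, 51.0, 98.6]
tool_rot: [0.0, 0.745, 0.668, 0.0]
contact_force: [-0.1, -0.2, -0.7]
gripper_width: 0.191
t 20.45 tr cm [0.04 0.01 0.01] rotvec [ 0.03 -0.01 -0.  ] q [ 0.05 -0.2   2.09  0.    1.25  0.16] p [471.   51.   98.6] F [-0.1 -0.2 -0.7] w 17.8
```

View pics/side12.png

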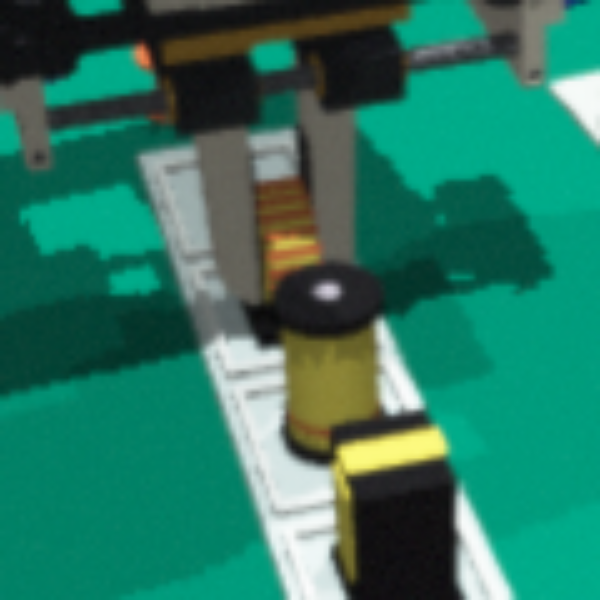

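```bash
python3 -m handwheel '[{"grip":255,"translation":[0,0,0.03],"angular":[0,0,0]},{"grip":255,"translation":[0,0,0.05],"angular":[0,0,0]},{"grip":255,"translation":[0,0,0.05],"angular":[0,0,0]},{"grip":190,"translation":[0,0,0.05],"angular":[0,0,0]},{"grip":160,"translation":[0,0,0.05],"angular":[0,0,0]},{"grip":120,"translation":[0,0,0.05],"angular":[0,0,0]},{"grip":60,"translation":[0,0,0.05],"angular":[0,0,0]},{"grip":0,"translation":[0,0,0.05],"angular":[0,0,0]},{"grip":0,"translation":[0,0,0.05],"angular":[0,0,0]},{"grip":0,"translation":[0,0,0.05],"angular":[0,0,0]},{"grip":0,"translation":[0,0,0.05],"angular":[0,0,0]},{"grip":0,"translation":[0,0,-1],"angular":[0,0,0]},{"grip":0,"translation":[0,0,-3],"angular":[0,0,0]},{"grip":0,"translation":[0,0,-6],"angular":[0,0,0]},{"grip":0,"translation":[0,0,-9],"angular":[0,0,0]},{"grip":0,"translation":[0,0,-11],"angular":[0,0,0]},{"grip":0,"translation":[0,0,-12],"angular":[0,0,0]},{"grip":0,"translation":[0,0,-12],"angular":[0,0,0]},{"grip":0,"translation":[0,0,-12],"angular":[0,0,0]}]' 20; python3 -c "
from h import *
go(649,-138.5,218,-4.5)
t=cv2.imread('pics/top0.png');im=arm.snapshot('side');cv2.imwrite('pics/side13.png',cv2.resize(im[200:400,240:480,::-1],None,fx=3,fy=3))
for a in ((350+545/7,150+100/7),): pass
P=plane('top',[(345+540/7,150+103/7),(345+692/7,150+118/7),(345+684/7,150+262/7),(345+524/7,150+247/7)],71);print(P.round(1),P.mean(0))"
```

```text
clock: 22.08
position: [470.8, 50.9, 217.8]
tool_rot: [0.0, 0.745, 0.667, 0.0]
contact_force: [1.0, 0.1, -0.8]
gripper_width: 0.999
t 22.0833 tr cm [-1.689e+01  1.978e+01 -1.000e-02] rotvec [ 0.    0.   -1.75] q [ 0.05 -0.3   1.97 -0.    1.47  0.16] p [470.8  50.9 217.8] F [ 1.   0.1 -0.8] w 92.9
[[ 664.9 -125.2   71. ]
 [ 662.1 -157.7   71. ]
 [ 631.  -155.3   71. ]
 [ 633.8 -121.3   71. ]] [ 647.97531523 -139.87066853   71.        ]
```

View pics/side13.png

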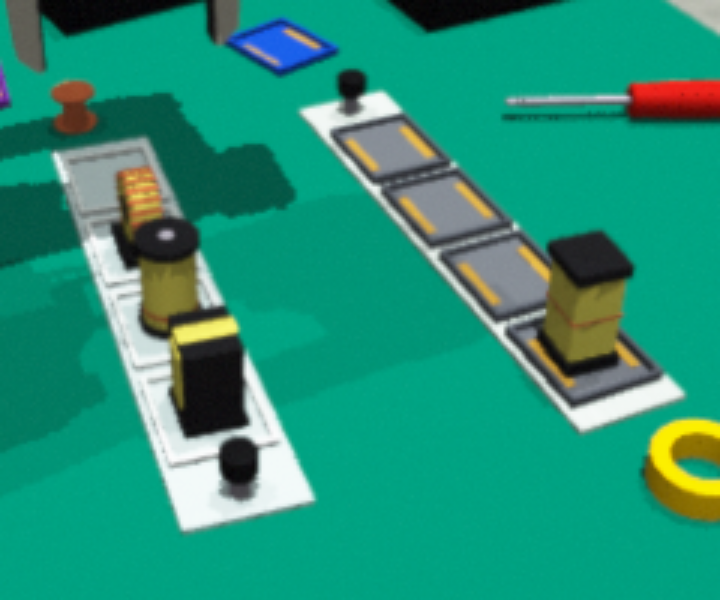

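```bash
python3 -m handwheel '[{"grip":0,"translation":[-1,1,0],"angular":[0,0,0]},{"grip":0,"translation":[-2.8,3.2,0],"angular":[0,0,-0.2]},{"grip":0,"translation":[-5,6,0],"angular":[0,0,-0.5]},{"grip":0,"translation":[-7.5,8.8,0],"angular":[0,0,-0.8]},{"grip":0,"translation":[-10,11.6,0],"angular":[0,0,-1.1]},{"grip":0,"translation":[-12.5,14.4,0],"angular":[0,0,-1.4]},{"grip":0,"translation":[-14.5,17,0],"angular":[0,0,-1.4]},{"grip":0,"translation":[-16,18.7,0],"angular":[0,0,-1.4]},{"grip":0,"translation":[-16.8,19.5,0],"angular":[0,0,-1.4]},{"grip":0,"translation":[-16.9,19.7,0],"angular":[0,0,-1.4]},{"grip":0,"translation":[-16.9,19.7,0],"angular":[0,0,-1.4]},{"grip":0,"translation":[-16.9,19.7,0],"angular":[0,0,-1.4]}]' 20; python3 -c "
from h import *
go(648.5,-139,102,-4.9)
cv2.imwrite('pics/side14.png',cv2.resize(arm.snapshot('side')[200:380,260:500,::-1],None,fx=3,fy=3))"
```

```text
clock: 23.13
position: [647.8, -137.9, 217.8]
tool_rot: [-0.0, 0.736, 0.677, -0.0]
contact_force: [-0.7, -0.3, 0.4]
gripper_width: 1.0
t 23.1333 tr cm [-0.11  0.09 11.58] rotvec [-0.05 -0.02  0.07] q [-0.25  0.12  1.57  0.    1.45 -0.16] p [ 647.8 -137.9  217.8] F [-0.7 -0.3  0.4] w 93.0
```

View pics/side14.png

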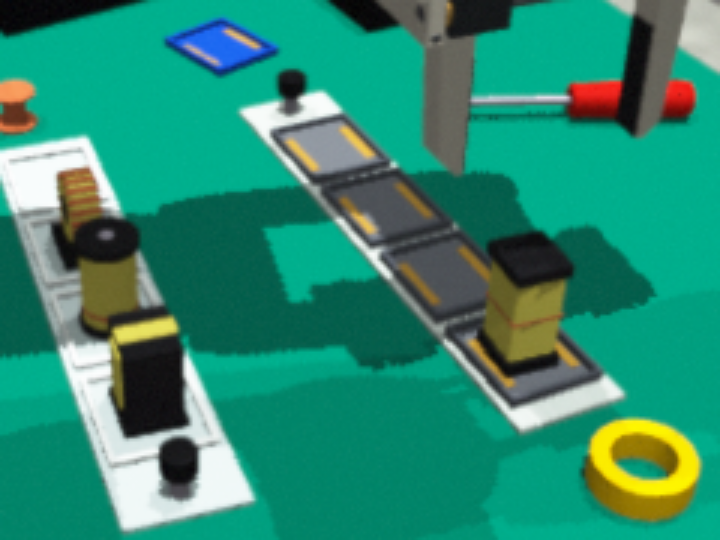

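```bash
python3 -m handwheel '[{"grip":0,"translation":[-0.1,0,1.5],"angular":[0,0,0]},{"grip":0,"translation":[-0.1,0,4],"angular":[0,0,0]},{"grip":0,"translation":[-0.1,0,7],"angular":[0,0,0]},{"grip":0,"translation":[-0.1,0,9],"angular":[0,0,0]},{"grip":0,"translation":[-0.1,0,10.5],"angular":[0,0,0]},{"grip":0,"translation":[-0.1,0,11.3],"angular":[0,0,0]},{"grip":0,"translation":[-0.1,0,11.6],"angular":[0,0,0]},{"grip":0,"translation":[-0.1,0,11.6],"angular":[0,0,0]},{"grip":60,"translation":[-0.1,0,11.6],"angular":[0,0,0]},{"grip":100,"translation":[-0.1,0,11.6],"angular":[0,0,0]},{"grip":130,"translation":[-0.1,0,11.6],"angular":[0,0,0]},{"grip":150,"translation":[-0.1,0,11.6],"angular":[0,0,0]},{"grip":160,"translation":[-0.1,0,11.6],"angular":[0,0,0]},{"grip":170,"translation":[-0.1,0,11.6],"angular":[0,0,0]},{"grip":180,"translation":[-0.1,0,11.6],"angular":[0,0,0]},{"grip":255,"translation":[-0.1,0,11.6],"angular":[0,0,0]},{"grip":255,"translation":[-0.1,0,11.6],"angular":[0,0,0]},{"grip":255,"translation":[-0.1,0,11.6],"angular":[0,0,0]},{"grip":255,"translation":[-0.1,0,11.6],"angular":[0,0,0]}]' 20; python3 -c "
from h import *
go(479.3,125.9,190,-6.25)
cv2.imwrite('pics/side15.png',cv2.resize(arm.snapshot('side')[220:350,360:500,::-1],None,fx=4.5,fy=4.5))"
```

```text
clock: 24.77
position: [648.3, -139.5, 102.2]
tool_rot: [-0.0, 0.736, 0.677, -0.0]
contact_force: [0.1, 0.3, -0.2]
gripper_width: 0.342
t 24.7667 tr cm [ 25.02 -19.08  -8.78] rotvec [-0.   0.   1.4] q [-0.25  0.21  1.67 -0.    1.26 -0.17] p [ 648.3 -139.5  102.2] F [ 0.1  0.3 -0.2] w 31.8
```

View pics/side15.png

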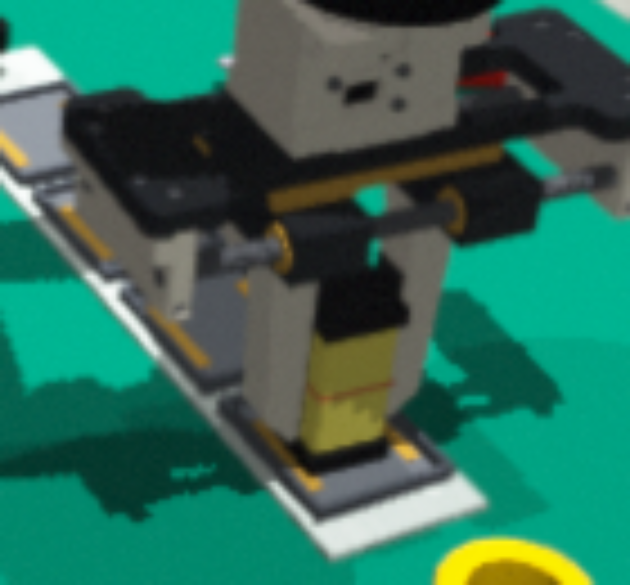

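```bash
python3 -m handwheel '[{"grip":255,"translation":[0,0,-0.3],"angular":[0,0,0]},{"grip":255,"translation":[0,0,-1],"angular":[0,0,0]},{"grip":255,"translation":[0,0,-2.2],"angular":[0,0,0]},{"grip":255,"translation":[0,0,-4],"angular":[0,0,0]},{"grip":255,"translation":[0,0,-5.8],"angular":[0,0,0]},{"grip":255,"translation":[0,0,-7.4],"angular":[0,0,0]},{"grip":255,"translation":[0,0,-8.4],"angular":[0,0,0]},{"grip":255,"translation":[0,0,-9],"angular":[0,0,0]},{"grip":255,"translation":[0,0,-9],"angular":[0,0,0]}]' 20; python3 -m handwheel '[{"grip":255,"translation":[0.5,-0.4,0],"angular":[0,0,0]},{"grip":255,"translation":[1.5,-1.1,0],"angular":[0,0,0]},{"grip":255,"translation":[3,-2.3,0],"angular":[0,0,0.2]},{"grip":255,"translation":[5,-3.8,0],"angular":[0,0,0.4]},{"grip":255,"translation":[7,-5.3,0],"angular":[0,0,0.6]},{"grip":255,"translation":[9,-6.9,0],"angular":[0,0,0.8]},{"grip":255,"translation":[11,-8.4,0],"angular":[0,0,1]},{"grip":255,"translation":[13,-9.9,0],"angular":[0,0,1.2]},{"grip":255,"translation":[15,-11.4,0],"angular":[0,0,1.4]},{"grip":255,"translation":[17,-13,0],"angular":[0,0,1.4]},{"grip":255,"translation":[19,-14.5,0],"angular":[0,0,1.4]},{"grip":255,"translation":[21,-16,0],"angular":[0,0,1.4]},{"grip":255,"translation":[22.8,-17.4,0],"angular":[0,0,1.4]},{"grip":255,"translation":[24.1,-18.4,0],"angular":[0,0,1.4]},{"grip":255,"translation":[24.8,-18.9,0],"angular":[0,0,1.4]},{"grip":255,"translation":[25,-19.1,0],"angular":[0,0,1.4]},{"grip":255,"translation":[25,-19.1,0],"angular":[0,0,1.4]},{"grip":255,"translation":[25,-19.1,0],"angular":[0,0,1.4]},{"grip":255,"translation":[25,-19.1,0],"angular":[0,0,1.4]}]' 20;  python3 -c "
from h import *
go(479.3,125.9,100.5,-6.25)
cv2.imwrite('pics/side16.png',cv2.resize(arm.snapshot('side')[160:360,200:440,::-1],None,fx=3,fy=3))"
```

```text
clock: 25.57
position: [648.6, -139.6, 194.0]
tool_rot: [0.001, 0.736, 0.677, 0.001]
contact_force: [-0.4, -0.4, -0.7]
gripper_width: 0.339
clock: 27.15
position: [479.4, 125.2, 192.1]
tool_rot: [-0.0, 0.745, 0.667, -0.0]
contact_force: [-0.3, 0.3, -1.2]
gripper_width: 0.342
t 27.15 tr cm [ 0.07 -0.01  9.16] rotvec [-0.01  0.01 -0.04] q [ 0.2  -0.23  1.96 -0.    1.42  0.31] p [479.4 125.2 192.1] F [-0.3  0.3 -1.2] w 31.8
```

View pics/side16.png

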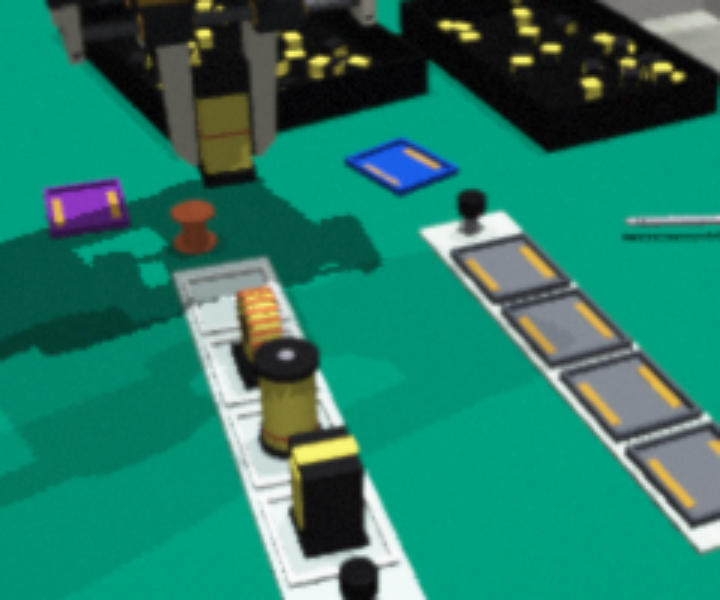

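```bash
python3 -m handwheel '[{"grip":255,"translation":[0,0,1],"angular":[0,0,0]},{"grip":255,"translation":[0,0,3],"angular":[0,0,0]},{"grip":255,"translation":[0,0,5],"angular":[0,0,0]},{"grip":255,"translation":[0,0,7],"angular":[0,0,0]},{"grip":255,"translation":[0,0,8],"angular":[0,0,0]},{"grip":255,"translation":[0,0,8.5],"angular":[0,0,0]},{"grip":255,"translation":[0,0,8.8],"angular":[0,0,0]},{"grip":255,"translation":[0,0,9],"angular":[0,0,0]},{"grip":255,"translation":[0,0,9.1],"angular":[0,0,0]},{"grip":255,"translation":[0,0,9.15],"angular":[0,0,0]},{"grip":255,"translation":[0,0,9.18],"angular":[0,0,0]},{"grip":255,"translation":[0,0,9.2],"angular":[0,0,0]},{"grip":255,"translation":[0,0,9.2],"angular":[0,0,0]}]'; python3 -c "
from h import *
go(479.3,125.9,100.5,-6.25)
cv2.imwrite('pics/side17.png',cv2.resize(arm.snapshot('side')[200:320,220:340,::-1],None,fx=5,fy=5))"
```

```text
clock: 28.28
position: [479.2, 125.8, 100.5]
tool_rot: [0.0, 0.745, 0.668, 0.0]
contact_force: [0.6, 0.9, -1.0]
gripper_width: 0.344
t 28.2833 tr cm [0.01 0.01 0.  ] rotvec [ 0.03 -0.01  0.  ] q [ 0.21 -0.15  2.04  0.    1.25  0.31] p [479.2 125.8 100.5] F [ 0.6  0.9 -1. ] w 32.0
```

View pics/side17.png

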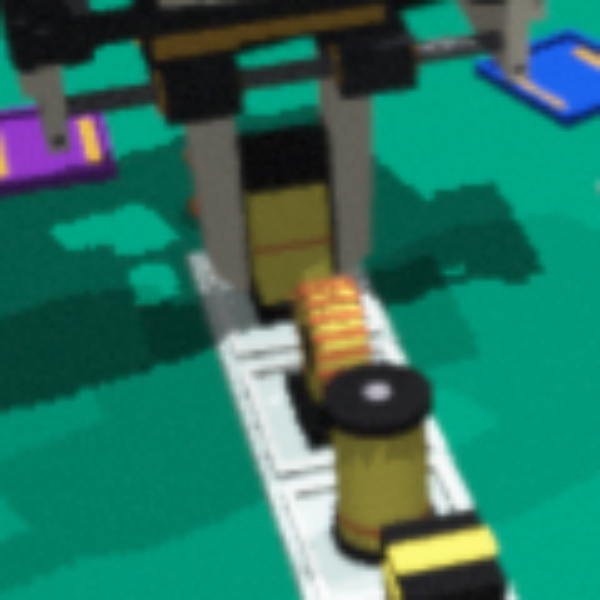

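```bash
python3 -m handwheel '[{"grip":255,"translation":[0,0,0.03],"angular":[0,0,0]},{"grip":255,"translation":[0,0,0.05],"angular":[0,0,0]},{"grip":255,"translation":[0,0,0.05],"angular":[0,0,0]},{"grip":150,"translation":[0,0,0.05],"angular":[0,0,0]},{"grip":130,"translation":[0,0,0.05],"angular":[0,0,0]},{"grip":100,"translation":[0,0,0.05],"angular":[0,0,0]},{"grip":50,"translation":[0,0,0.05],"angular":[0,0,0]},{"grip":0,"translation":[0,0,0.05],"angular":[0,0,0]},{"grip":0,"translation":[0,0,0.05],"angular":[0,0,0]},{"grip":0,"translation":[0,0,0.05],"angular":[0,0,0]},{"grip":0,"translation":[0,0,-1],"angular":[0,0,0]},{"grip":0,"translation":[0,0,-3],"angular":[0,0,0]},{"grip":0,"translation":[0,0,-6],"angular":[0,0,0]},{"grip":0,"translation":[0,0,-9],"angular":[0,0,0]},{"grip":0,"translation":[0,0,-12],"angular":[0,0,0]},{"grip":0,"translation":[0,0,-15],"angular":[0,0,0]},{"grip":0,"translation":[0,0,-17],"angular":[0,0,0]},{"grip":0,"translation":[0,0,-18],"angular":[0,0,0]},{"grip":0,"translation":[0,0,-18],"angular":[0,0,0]}]' 20; python3 -c "
from h import *
go(220,580,290,40)"
```

```text
clock: 29.92
position: [479.4, 125.8, 282.9]
tool_rot: [0.001, 0.745, 0.668, 0.002]
contact_force: [0.2, 0.1, -0.1]
gripper_width: 1.0
t 29.9167 tr cm [ 42.32 -30.73  -0.77] rotvec [ 2.100e-01  2.000e-02 -4.625e+01] q [ 0.21 -0.28  1.84 -0.    1.57  0.31] p [479.4 125.8 282.9] F [ 0.2  0.1 -0.1] w 93.0
```

```bash
python3 -m handwheel '[{"grip":0,"translation":[2,-1.5,0],"angular":[0,0,-3]},{"grip":0,"translation":[5,-3.6,0],"angular":[0,0,-7]},{"grip":0,"translation":[8,-5.8,0],"angular":[0,0,-11]},{"grip":0,"translation":[11,-8,0],"angular":[0,0,-15]},{"grip":0,"translation":[14,-10.2,0],"angular":[0,0,-19]},{"grip":0,"translation":[17,-12.4,0],"angular":[0,0,-23]},{"grip":0,"translation":[20,-14.5,0],"angular":[0,0,-27]},{"grip":0,"translation":[23,-16.7,0],"angular":[0,0,-31]},{"grip":0,"translation":[26,-18.9,0],"angular":[0,0,-34]},{"grip":0,"translation":[29,-21,0],"angular":[0,0,-37]},{"grip":0,"translation":[32,-23.2,0],"angular":[0,0,-40]},{"grip":0,"translation":[35,-25.4,0],"angular":[0,0,-43]},{"grip":0,"translation":[38,-27.6,0],"angular":[0,0,-46]},{"grip":0,"translation":[40.5,-29.4,0],"angular":[0,0,-46]},{"grip":0,"translation":[42,-30.5,0],"angular":[0,0,-46]},{"grip":0,"translation":[42.3,-30.7,0],"angular":[0,0,-46]},{"grip":0,"translation":[42.3,-30.7,0],"angular":[0,0,-46]},{"grip":0,"translation":[42.3,-30.7,0],"angular":[0,0,-46]}]'; python3 -c "
from h import *
t=arm.snapshot('top')[:,:,::-1];s=arm.snapshot('side')[:,:,::-1]
cv2.imwrite('pics/tf.png',cv2.resize(t[230:350,190:460],None,fx=2.9,fy=2.9,interpolation=cv2.INTER_CUBIC))
cv2.imwrite('pics/sf.png',cv2.resize(s[200:390,220:420],None,fx=3,fy=3,interpolation=cv2.INTER_CUBIC))"
```

```text
clock: 31.42
position: [220.2, 579.1, 279.1]
tool_rot: [0.0, 0.425, 0.905, -0.001]
contact_force: [-0.1, -0.6, 0.2]
gripper_width: 0.997
```

View pics/tf.png

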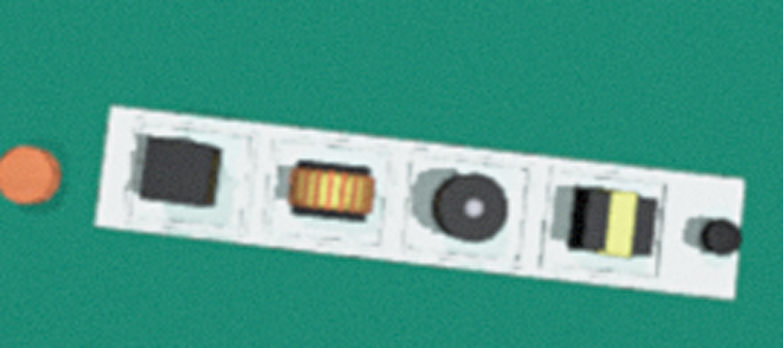

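View pics/sf.png

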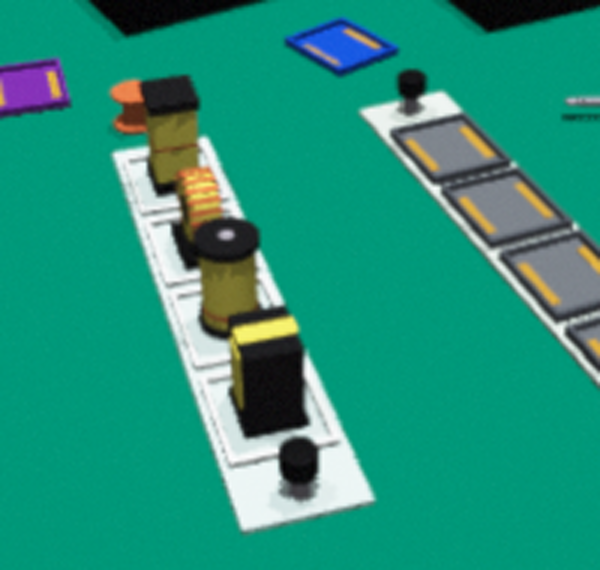

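```bash
python3 - <<'E'
from h import *
tc=np.array([465.5,-.3]);tu=np.array([.1088,.994]);tx=np.array([.994,-.1088])
for n,(x,y),z,k in(("tall",(180,171),69,127),("ring",(332,190),55,52),("drum",(472,208),61,-23),("block",(612,221),55,-98)):
    P=plane("top",[(190+x/2.9,230+y/2.9)],z)[0,:2]-tc-k*tu
    print(n,"offset from pocket centre x,y:",(P@tx).round(1),(P@tu).round(1))
E
```

```text
tall offset from pocket centre x,y: 1.1 -2.8
ring offset from pocket centre x,y: 0.5 -3.8
drum offset from pocket centre x,y: -0.4 0.5
block offset from pocket centre x,y: 1.2 3.6
```

```bash
python3 -c "
from plant import arm
print(arm.hand_in())"
```

```text
the job is handed in; nothing more can be done
None
```

All four transformers are in the packing tray, one to a pocket. Counting from the tray's knob they are block, drum, ring, tall, the same order as from the rack's knob. I handed the job in at about 31.5 s, with the gripper open and well clear of everything.

- **Position:** the last top view put each transformer within 4 mm of its pocket centre. The smallest clearance to a pocket wall is about 7 mm.
- **Upright:** the side view showed all four standing upright. The base of the tall one and most of the ring's were partly hidden behind their neighbours there. I judged those two flat from the top view and from the height at which I released them.
- **Forces:** wrist force readings stayed under about 2 N in every reading I took.
- **Grip on drum and tall:** the pads closed on their top flange and cap (about 35 mm and 32 mm), not the narrower body. Both stayed upright and did not slip.
- **Correction during the job:** the seats and pockets are not centred on their strips; they sit about 13 mm off, away from the knob. I took the targets from the pocket edges, and the tray knob's position agreed.

I did not touch the blue and purple look-alikes.

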